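# Sort the prepared fossils into their specimen trays

### The arm

A 6-joint arm with a two-finger parallel gripper is mounted at the origin on the work surface. World frame = base frame: x ahead of the robot, y to its left, z up, the work surface at z = 0. Lengths are in m, angles in degrees, forces in N, time in s.
With the tool pointing down it reaches from about 0.4 to 0.825 m from the base axis. Payload 7 kg.
Tool frame: the origin (TCP) lies midway between the tips of the shut fingers; the grasp point (between the pads) lies 19 mm behind it; z points along the fingers, y is the line along which they close (so a half turn about z gives the same grasp; the last joint's range is limited). The gripper opens to 88 mm and grips with 3 to 60 N. Pads are 19 mm wide; open, the fingers measure 130 mm over their backs; the gripper's body (78 mm by 193 mm) begins 47 mm behind the grasp point.
Start: joints at [-57.175, 20.546, 0.682, 0, -70.136, -16.507], TCP at [0.19, -0.648, 0.227] pointing down, gripper open.
Joint ranges: [-176.03, 176.03], [-82.01, 121.73], [-58.28, 71.71], [-173.87, 95.51], [-174.79, -0.11], [-173.66, 173.66]. Speed limits (degrees/s): [136.94, 136.94, 172.46, 180, 180, 180].

### API

Orientations are given as [roll, pitch, yaw] about the fixed x, y, z axes, in that order (R = Rz(yaw) Ry(pitch) Rx(roll)).
In Python, from plant import r gives the robot as it stands.
- The arm moves only by the tool carry_out, never from a script. Its argument "deltas" is a list of rows, each a list of 3 entries, a list of its own where there are three numbers: the opening, from 0 (shut) to 1 (fully open), then the shift along the tool's x, y, z in mm, then the turn, a rotation vector about the tool's x, y, z in rad. In form: [[gripper, [tx, ty, tz], [rx, ry, rz]], ...]. A call has 1 to 12 rows; each row is the pose to reach, as a shift and turn from the pose commanded when the call began, along the tool's axes at that moment; what a row does not reach only later rows make up. A row lasts 1/10 s, in which the tool goes at most 50 mm and 8.59 degrees, less where a joint would pass 70% of its speed; a pose out of reach is approached as far as the arm can. A call with a gripper value outside its range is refused whole. The fingers move at their own pace and stop on an object; "squeeze" is the grip in N (left out, the last holds). Time passes only in rows, so rows that repeat a pose let the fingers close. It gives the time, the measured TCP pose, the force, the opening and the grip force at its end, in the units of the state.
- r.get_state(): the state, without advancing time (a new reading comes with each control period).
- r.capture(name): name is "scene" or "top" or "wrist"; returns (picture, depth): 480x640x3 uint8, red, green, blue; 480x640 float32, m along the optical axis (not along the pixel's ray), 0 where there is no reading.
- r.get_calibration(name): a dict with "fov_y" (degrees; the focal length in pixels is half the picture's height over the tangent of half this angle, whatever the lens; pixels are square), "cx", "cy" (the principal point, pixels), "view" (4x4, takes a point from world to camera coordinates). Camera axes: x right, y down, z forward; pixel columns grow to the right and rows downward; lengths in m; the calibration is good to about 2 mm. The wrist camera is an equidistant fisheye: a pixel r from the principal point sees the ray r / f radians off the axis. A picture is of the moment at which its call begins: read the wrist's pose just before it. get_calibration takes no time and is no camera call; for the wrist camera it gives the pose at the moment of the call.
- r.close_job(): hands the job in; it is judged then, once.
The state is a dict: "time_s": time; "joints": joint angles; "qd": joint speeds; "joint_torque": joint torques, N m; "tcp_pos": TCP position; "eef_rot": TCP orientation; "contact_force": force on the tool from outside, world axes, zero at the start; "moment": the same for the moment, N m; "gripper_width": finger opening in m; "gripper_force": force on a finger pad.
Only numpy, scipy, OpenCV 4.12 (cv2) and the standard library are available. Lean on these libraries where they do the work, as an engineer would, in place of code of your own. Each camera call takes 0.05 s, during which the arm holds its last target. There are 200 camera calls.

### The job

Sort the five prepared fossils into the specimen trays: both ammonites, both belemnites and the sea urchin each go into the tray whose plaster model shows its kind, lying flat on the tray floor, right side up, side by side and not on top of one another. They are fragile, so set them down, do not drop or throw them; leave the brush cup and the slate slab where they are.

Things in the scene. Friction and masses are not known exactly. Their poses are not given: they have to be found in the camera images.
- ammonite_a: Ammonite fossil, one of two alike: a grey-brown stone disc lying flat, diameter 60 mm, thickness 24 mm, upright round side, with a spiral and ribs on top; about 120 g. Origin: centre of the underside, z up; its yaw has no meaning.
- ammonite_b: Ammonite fossil, one of two alike: a grey-brown stone disc lying flat, diameter 60 mm, thickness 24 mm, upright round side, with a spiral and ribs on top; about 120 g. Origin: centre of the underside, z up; its yaw has no meaning.
- belemnite_a: Belemnite fossil, one of two alike: a dark bullet-shaped rod on an oblong grey-brown stone strip 80 mm long (x), 30 mm wide (y), 18 mm high with upright sides; with the rod it is 28.5 mm high, the rod 19 mm wide; about 100 g. Origin: centre of the underside, x along the strip towards the rod's point, z up.
- belemnite_b: Belemnite fossil, one of two alike: a dark bullet-shaped rod on an oblong grey-brown stone strip 80 mm long (x), 30 mm wide (y), 18 mm high with upright sides; with the rod it is 28.5 mm high, the rod 19 mm wide; about 100 g. Origin: centre of the underside, x along the strip towards the rod's point, z up.
- urchin: Sea-urchin fossil, the only one: a grey-brown stone dome with a five-rayed star on top, diameter 40 mm, upright round side from 3 to 20 mm above its flat underside, 34 mm high; about 90 g. Origin: centre of the underside, z up; its yaw has no meaning.
- tray_ammonite: Fixed wooden tray (mm); a cream plaster ammonite (spiral disc, 24 high) on its shelf shows what belongs in it, else the three trays are alike. Outside 120 (x) by 158 (y), 12 high, walls 4 thick, floor 4 above the bench. On its +x side (away from the robot) a shelf 50 by 158, 12 high, bears the model, 85 from the tray centre. Origin: centre of the tray without shelf, at bench level, z up.
- tray_belemnite: Fixed wooden tray (mm); a cream plaster belemnite (rod, 28.5 high) on its shelf shows what belongs in it, else the three trays are alike. Outside 120 (x) by 158 (y), 12 high, walls 4 thick, floor 4 above the bench. On its +x side (away from the robot) a shelf 50 by 158, 12 high, bears the model, 85 from the tray centre. Origin: centre of the tray without shelf, at bench level, z up.
- tray_urchin: Fixed wooden tray (mm); a cream plaster sea urchin (dome, 34 high) on its shelf shows what belongs in it, else the three trays are alike. Outside 120 (x) by 158 (y), 12 high, walls 4 thick, floor 4 above the bench. On its +x side (away from the robot) a shelf 50 by 158, 12 high, bears the model, 85 from the tray centre. Origin: centre of the tray without shelf, at bench level, z up.
- brush_cup: Bystander: pink cup, 74 mm across the rim, 95 mm high, holding brushes up to about 180 mm high, standing at the robot's right. Origin: centre of the underside.
- slate_slab: Bystander: dark slate slab with a light fossil in it, 170 mm (x) by 130 mm (y), about 35 mm high, lying at the robot's left. Origin: centre of the underside.
Mind the look-alikes: they are no part of the job. What is shaped like the ammonite_b but pink or red is not meant.

How it is judged:
By the outcome, as a careful person would: the job done as asked, in the order asked, and still so for the second after the job is handed in, with the robot touching nothing.
It also fails if it takes over 122 s, if anything falls off the work surface, if the arm or the gripper's body presses on something with over 40 N, if the wrist force passes 120 N, or if a joint passes its speed limit or range.

## Working session

There is one attempt and no reset: what is moved stays moved. The work goes in short steps, Python scripts to look and compute and a tool call to move; the robot and the scene stay as the last step left them, time stands still between calls to the robot, and variables do not carry over. Pictures are saved under pics/ and viewed, at most 14 in all, crops included, and the job is handed in when it is done.

Besides the shell and the picture viewer there is one more tool, called after "Call:" as name(argument=value, ...), one argument or row to a line, values as JSON. carry_out: Moves the arm, as the interface text tells. Its arguments: {"type":"object","properties":{"deltas":{"type":"array"},"squeeze":{"type":"number"}},"required":["deltas"]}

```bash
mkdir -p pics; cat > h.py <<'E'
from plant import r
import numpy as np, cv2
def cap(n):
    c=r.get_calibration(n); p,d=r.capture(n); np.savez('/tmp/%s.npz'%n,p=p,d=d,**c); return p,d,c
def load(n): 
    z=np.load('/tmp/%s.npz'%n); return z['p'],z['d'],z
def pts(d,c):  # world points per pixel (pinhole)
    f=240/np.tan(np.radians(float(c['fov_y'])/2)); v,u=np.mgrid[:480,:640]
    P=np.stack([(u-c['cx'])/f*d,(v-c['cy'])/f*d,d,np.ones_like(d)],-1)
    return (P@np.linalg.inv(c['view']).T)[...,:3]
def save(n,p): cv2.imwrite('pics/'+n+'.png',p[...,::-1])
E
python3 - <<'E'
from h import *
for n in('scene','top','wrist'):
    p,d,c=cap(n); save(n+'0',p); print(n,c['fov_y'],c['cx'],c['cy'],np.linalg.inv(c['view'])[:3].round(3).tolist(),(d==0).mean())
s=r.get_state();print(s)
E
```

```text
scene 49.71879341369928 316.8745389812017 245.4921590761673 [[0.206, 0.75, -0.629, 1.25], [0.979, -0.162, 0.127, -0.12], [-0.007, -0.641, -0.767, 0.947]] 0.00408203125
top 52.13660855174386 319.05988200322383 238.96153148592452 [[-0.006, -0.984, 0.179, 0.271], [-1.0, 0.001, -0.024, 0.035], [0.024, -0.179, -0.984, 1.279]] 0.004166666666666667
wrist 65.70646984690485 320.7107656745715 240.66430137526208 [[-0.282, 0.919, 0.275, 0.116], [0.959, 0.27, 0.082, -0.67], [0.001, 0.287, -0.958, 0.383]] 0.005546875
{'time_s': 0.15, 'joints': array([-5.71752325e+01,  2.05828097e+01,  6.46964330e-01, -1.23115257e-02,
       -7.01370805e+01, -1.65056770e+01]), 'qd': array([-0.04862949, -0.06758316,  0.1280221 ,  0.1065174 ,  0.04556873,
       -0.05089482]), 'joint_torque': array([-3.46690501e-05, -5.83276141e+01,  2.93290669e+01,  7.00124145e+00,
        8.75900150e-03, -1.23074974e-04]), 'tcp_pos': array([ 0.18951252, -0.64747379,  0.22584482]), 'eef_rot': array([ 1.79926791e+02, -9.62229092e-03, -1.63685094e+02]), 'contact_force': array([-0.26693187,  0.40974642,  0.57374687]), 'moment': array([-0.01327344, -0.00668624,  0.07100319]), 'gripper_force': 0.0, 'gripper_width': 0.08767910940756699}
```

View pics/top0.png

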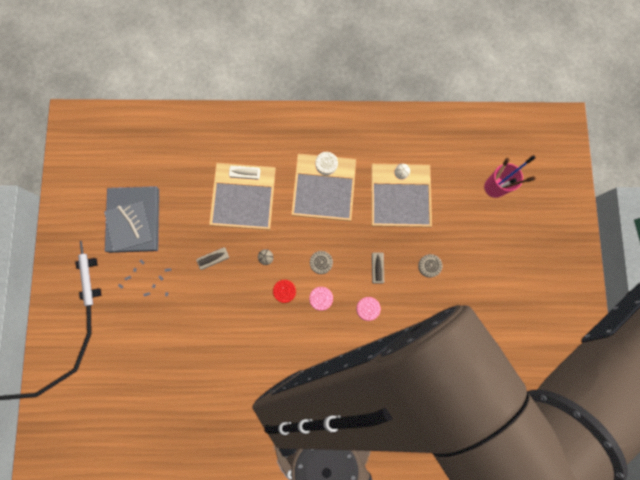

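View pics/scene0.png

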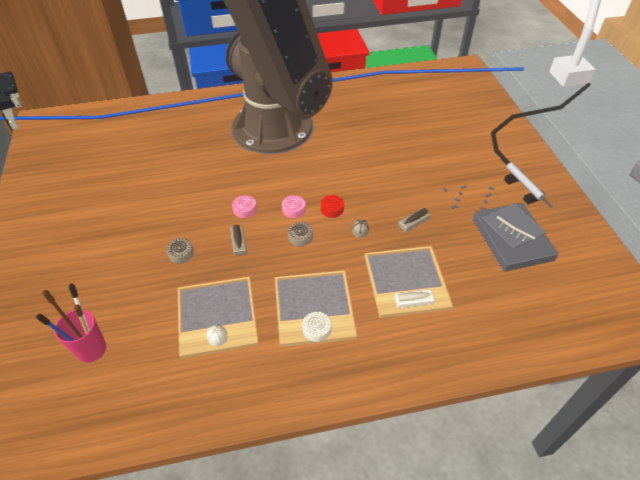

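The top view shows the candidates for each kind.
- **Fossils:** belemnites at (212,258) and (378,268), the urchin at (265,257), and grey-brown ammonites at (321,262) and (430,265).
- **Decoys:** a red disc at (284,292) and pink discs at (322,298) and (369,308). They have the ammonite's shape but the wrong colour, so I leave them.
- **Trays:** belemnite (242,200), ammonite (325,192), urchin (402,200).

Next I measure from both cameras and check an enlarged crop.

```bash
cat > m.py <<'E'
from h import *
from scipy import ndimage as ni
def meas(n,zmin=.010):
    p,d,c=load(n); P=pts(d,c); hsv=cv2.cvtColor(p,cv2.COLOR_RGB2HSV)
    m=(P[...,2]>zmin)&(P[...,2]<.06)&(P[...,0]>.3)&(P[...,0]<.85)&(abs(P[...,1])<.5)&(d>0)
    L,k=ni.label(m); out=[]
    for i in range(1,k+1):
        q=L==i
        if q.sum()<60: continue
        X=P[q]; v,u=np.nonzero(q); z=np.percentile(X[:,2],95)
        r_=cv2.minAreaRect((X[:,:2]*1000).astype(np.float32))
        print(n,q.sum(),'px',u.mean().round(),v.mean().round(),'ztop %.4f'%z,'rect c',np.round(r_[0],1),'size',np.round(r_[1],1),'ang %.1f'%r_[2],'hsv',np.median(hsv[q],0))
E
python3 - <<'E'
from m import *
for n in('top','scene'):
    p,d,c=load(n);P=pts(d,c)
    pr=P[300:340,150:250] if n=='top' else P[150:190,100:200]
    print(n,'bench z',np.median(pr[...,2]))
    meas(n)
p=load('top')[0]; save('crop0',cv2.resize(p[150:330,190:450],None,fx=3,fy=3,interpolation=cv2.INTER_CUBIC))
E
```

```text
top bench z -0.0006924948915209006
top 1004 px 326.0 165.0 ztop 0.0390 rect c [699.2 -16.4] size [159.5  69.4] ang 82.7 hsv [ 20. 102. 239.]
top 910 px 244.0 174.0 ztop 0.0386 rect c [678.5 201.7] size [158.3  56.1] ang 86.2 hsv [ 20. 102. 239.]
top 918 px 402.0 173.0 ztop 0.0441 rect c [ 673.4 -218.1] size [158.8  75.8] ang 87.9 hsv [ 19. 106. 239.]
top 92 px 504.0 176.0 ztop 0.0580 rect c [ 666.  -489.6] size [15.8 29.1] ang 89.9 hsv [168.  145.  118.5]
top 162 px 492.0 189.0 ztop 0.0573 rect c [ 636.8 -457.7] size [63.5 26.6] ang 31.5 hsv [171. 163. 119.]
top 1978 px 143.0 219.0 ztop 0.0339 rect c [556.8 463.5] size [171.5  76.4] ang 1.7 hsv [110.  15. 123.]
top 362 px 212.0 258.0 ztop 0.0290 rect c [452.7 280. ] size [31.3 79.7] ang 24.7 hsv [ 16.  51. 146.]
top 191 px 265.0 256.0 ztop 0.0352 rect c [455.2 143.1] size [39.  38.3] ang 17.1 hsv [ 17.  53. 146.]
top 419 px 321.0 262.0 ztop 0.0285 rect c [440.7  -1.3] size [58.5 57.4] ang 44.7 hsv [ 17.  50. 151.]
top 354 px 378.0 267.0 ztop 0.0285 rect c [ 427.2 -149. ] size [79.2 30.3] ang 0.8 hsv [ 16.   51.  145.5]
top 432 px 430
[... 1450 characters left out ...]
.5 215. ] size [158.7  26. ] ang 86.9 hsv [ 18. 122. 228.]
scene 1633 px 414.0 299.0 ztop 0.0396 rect c [632.8 209. ] size [159.4 150.7] ang 86.0 hsv [ 19. 113. 234.]
scene 64 px 371.0 277.0 ztop 0.0151 rect c [599.5 133.9] size [ 4.9 85.4] ang 84.8 hsv [ 19. 115. 237.]
scene 2137 px 316.0 322.0 ztop 0.0396 rect c [648.6  -7.4] size [158.2 179.4] ang 84.6 hsv [ 19. 114. 236.]
scene 2074 px 217.0 332.0 ztop 0.0441 rect c [ 623.9 -214.4] size [158.1 174.3] ang 88.9 hsv [ 19. 116. 235.]
scene 189 px 76.0 331.0 ztop 0.0587 rect c [ 626.1 -485.7] size [22.6 26.2] ang 67.7 hsv [171. 163. 159.]
scene 448 px 91.0 349.0 ztop 0.0579 rect c [ 665.4 -462.4] size [29.5 64.3] ang 30.2 hsv [172. 164. 163.]
```

View pics/crop0.png

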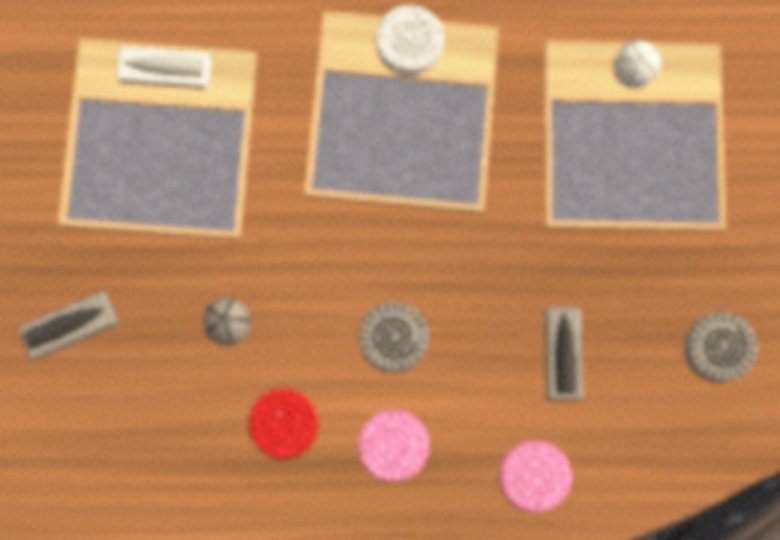

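The enlarged crop confirms it: the grey-brown ammonites are at crop (394,337) and (721,346). The red (283,424) and pink (394,445), (536,476) discs are decoys. Belemnite a points to the upper right, belemnite b upward. Next, the tray floors.

```bash
cat >> h.py <<'E'
from scipy.spatial.transform import Rotation as R
def go(x,y,z,th,q=True):  # mm, deg -> tool-frame shift (mm) and rotvec from the measured pose
    s=r.get_state(); A=R.from_euler('xyz',s['eef_rot'],degrees=True); B=R.from_euler('xyz',[180,0,th],degrees=True)
    d=A.inv().apply(np.array([x,y,z])-1000*s['tcp_pos'])
    print('shift',d.round(1).tolist(),'rot',(A.inv()*B).as_rotvec().round(3).tolist(),'from',(1000*s['tcp_pos']).round(1),s['eef_rot'].round(2),'t',s['time_s'])
E
python3 - <<'E'
from m import *
for n in('top','scene'):
    p,d,c=load(n);P=pts(d,c);h=cv2.cvtColor(p,cv2.COLOR_RGB2HSV)
    m=(h[...,1]<60)&(P[...,2]>-.003)&(P[...,2]<.010)&(P[...,0]>.48)&(P[...,0]<.75)&(abs(P[...,1])<.32)
    L,k=ni.label(m)
    for i in range(1,k+1):
        q=L==i
        if q.sum()<500: continue
        X=P[q]; a=cv2.minAreaRect((X[:,:2]*1000).astype(np.float32)); b=np.percentile(X,[1,99],0)
        print(n,q.sum(),'z %.4f'%np.median(X[:,2]),np.round(a[0],1),np.round(a[1],1),round(a[2],1),'mean',(X.mean(0)*1000).round(1))
go(432,-284,120,-92)
E
```

```text
top 2083 z 0.0039 [622.8  -7.6] [146.5 110.5] 84.8 mean [621.6  -7.5   3.9]
top 2129 z 0.0036 [597.1 209.3] [146.9 109.8] 85.4 mean [596.5 209.3   3.6]
top 2091 z 0.0041 [ 599.8 -217.6] [147.4 109.7] 88.6 mean [ 599.2 -216.8    4. ]
scene 2323 z 0.0056 [593.4 213.4] [146.9 107.1] 86.4 mean [594.8 212.5   5.6]
scene 2554 z 0.0055 [618.   -3.8] [146.9 109.5] 84.5 mean [618.4  -4.3   5.5]
scene 2737 z 0.0054 [ 595.5 -213.7] [148.4 109.6] 88.6 mean [ 597.4 -214.2    5.3]
shift [-334.8, 280.6, 106.1] rot [0.001, 0.001, -1.251] from [ 189.5 -647.5  225.8] [ 1.7993e+02 -1.0000e-02 -1.6369e+02] t 0.15
```

Call:
carry_out(
  deltas=[
    [1, [-40, 34, 12], [0, 0, -0.15]],
    [1, [-80, 67, 25], [0, 0, -0.3]],
    [1, [-120, 100, 38], [0, 0, -0.45]],
    [1, [-160, 134, 51], [0, 0, -0.6]],
    [1, [-200, 168, 64], [0, 0, -0.75]],
    [1, [-240, 201, 76], [0, 0, -0.9]],
    [1, [-280, 235, 89], [0, 0, -1.05]],
    [1, [-320, 268, 100], [0, 0, -1.15]],
    [1, [-335, 281, 106], [0, 0, -1.2]],
    [1, [-335, 281, 106], [0, 0, -1.2]],
    [1, [-335, 281, 106], [0, 0, -1.2]],
    [1, [-335, 281, 106], [0, 0, -1.2]],
  ],
  squeeze=25,
)

```text
time_s: 1.35
tcp_pos: [0.432, -0.2844, 0.1207]
eef_rot: [180.0, -0.0, -95.0]
contact_force: [0.3, -0.7, -0.0]
gripper_width: 0.0873
gripper_force: 0.0
```

```bash
cat >> h.py <<'E'
def wpts(d,c):  # wrist fisheye
    f=240/np.tan(np.radians(float(c['fov_y'])/2)); v,u=np.mgrid[:480,:640]
    x,y=u-c['cx'],v-c['cy']; t=np.hypot(x,y)/f; k=np.tan(t)/np.maximum(np.hypot(x,y),1e-9)
    P=np.stack([x*k*d,y*k*d,d,np.ones_like(d)],-1); return (P@np.linalg.inv(c['view']).T)[...,:3]
def wmeas(x,y,rad=45,zmin=.012):
    p,d,c=cap('wrist'); P=wpts(d,c)*1000; q=(np.hypot(P[...,0]-x,P[...,1]-y)<rad)&(P[...,2]>zmin*1000)&(P[...,2]<45)&(d>0)
    X=P[q]; a=cv2.minAreaRect(X[:,:2].astype(np.float32)); v,u=np.nonzero(q)
    b=P[(np.hypot(P[...,0]-x,P[...,1]-y)<90)&(abs(P[...,2])<9)]
    print('wrist',q.sum(),'px',u.mean().round(),v.mean().round(),'ztop',np.percentile(X[:,2],[50,95]).round(1),'c',np.round(a[0],1),np.round(a[1],1),round(a[2],1),'bench',np.median(b[:,2]).round(1)); return p
E
python3 - <<'E'
from h import *
save('w1',wmeas(432,-284)); go(432,-284,5,-95)
E
```

```text
wrist 5146 px 322.0 241.0 ztop [23.2 25.4] c [ 431.8 -284. ] [58.3 59.2] 86.6 bench -1.1
shift [-0.7, -0.2, 115.7] rot [-0.0, -0.0, -0.0] from [ 431.8 -284.7  120.7] [-179.99   -0.    -95.01] t 1.4
```

View pics/w1.png

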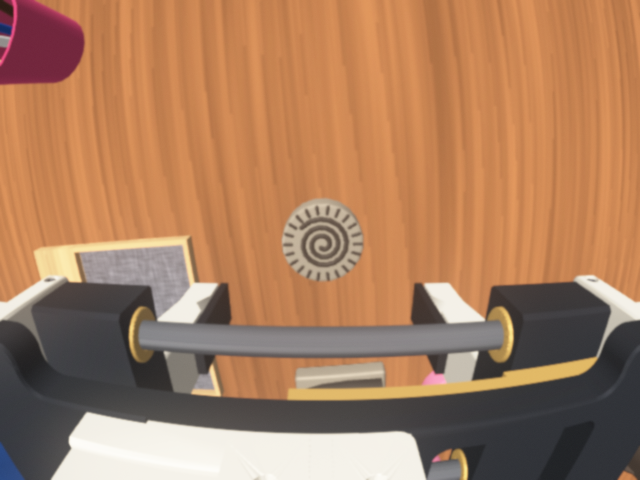

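The wrist view shows the ammonite at (322,241), grey-brown with spiral and ribs. It measures (431.8,-284), top about 24 mm, which agrees with the other views. Descending to grip.

Call:
carry_out(
  deltas=[
    [1, [-1, 0, 40], [0, 0, 0]],
    [1, [-1, 0, 75], [0, 0, 0]],
    [1, [-1, 0, 100], [0, 0, 0]],
    [1, [-1, 0, 115], [0, 0, 0]],
    [1, [-1, 0, 115], [0, 0, 0]],
    [0.5, [-1, 0, 115], [0, 0, 0]],
    [0.5, [-1, 0, 115], [0, 0, 0]],
    [0.5, [-1, 0, 115], [0, 0, 0]],
    [0.5, [-1, 0, 115], [0, 0, 0]],
    [0.5, [-1, 0, 115], [0, 0, 0]],
    [0.5, [-1, 0, 115], [0, 0, 0]],
  ],
  squeeze=25,
)

```text
time_s: 2.5
tcp_pos: [0.4324, -0.2831, 0.0063]
eef_rot: [-180.0, -0.0, -94.9]
contact_force: [-1.4, -0.2, 6.5]
gripper_width: 0.0595
gripper_force: 25.0
```

Call:
carry_out(
  deltas=[
    [0.5, [0, 0, -20], [0, 0, 0]],
    [0.5, [0, 0, -50], [0, 0, 0]],
    [0.5, [-15, -9, -72], [0, 0, 0]],
    [0.5, [-45, -29, -75], [0, 0, 0]],
    [0.5, [-82, -52, -75], [0, 0, 0]],
    [0.5, [-120, -76, -75], [0, 0, 0]],
    [0.5, [-158, -100, -75], [0, 0, 0]],
    [0.5, [-196, -124, -75], [0, 0, 0]],
    [0.5, [-230, -146, -75], [0, 0, 0]],
    [0.5, [-250, -159, -75], [0, 0, 0]],
    [0.5, [-257, -163, -75], [0, 0, 0]],
    [0.5, [-257, -163, -75], [0, 0, 0]],
  ],
)

```text
time_s: 3.7
tcp_pos: [0.6166, -0.0403, 0.0801]
eef_rot: [179.9, -0.0, -94.9]
contact_force: [-0.8, -0.7, -2.9]
gripper_width: 0.0594
gripper_force: 25.0
```

```bash
python3 - <<'E'
from h import *
p,d,c=cap('wrist'); save('w2',p); s=r.get_state(); print(s['gripper_width'],s['gripper_force'],s['contact_force'])
go(617,-42,10.5,-95.4)
E
```

```text
0.05907670493911757 24.999698102474213 [ 0.71296095  0.40650952 -1.26852857]
shift [0.8, -1.2, 69.6] rot [0.001, -0.0, 0.008] from [616.  -41.1  80.1] [ 1.7993e+02 -1.0000e-02 -9.4910e+01] t 3.75
```

View pics/w2.png

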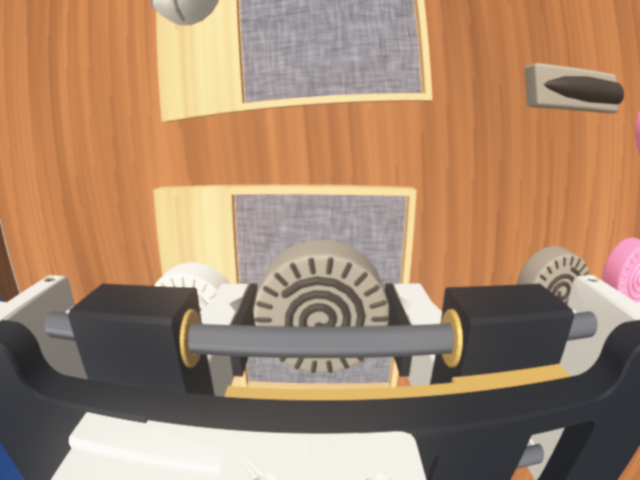

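The ammonite is held level at (322,305), above the tray with the spiral model. Lowering it; the first rows stop short to settle.

Call:
carry_out(
  deltas=[
    [0.5, [1, -1, 25], [0, 0, 0.008]],
    [0.5, [1, -1, 45], [0, 0, 0.008]],
    [0.5, [1, -1, 58], [0, 0, 0.008]],
    [0.5, [1, -1, 64], [0, 0, 0.008]],
    [0.5, [1, -1, 67], [0, 0, 0.008]],
    [0.5, [1, -1, 69], [0, 0, 0.008]],
    [0.5, [1, -1, 69.5], [0, 0, 0.008]],
    [0.5, [1, -1, 69.5], [0, 0, 0.008]],
  ],
)

```text
time_s: 4.55
tcp_pos: [0.618, -0.0419, 0.0117]
eef_rot: [-179.9, 0.0, -95.4]
contact_force: [0.7, 0.2, -1.2]
gripper_width: 0.0595
gripper_force: 25.0
```

Call:
carry_out(
  deltas=[
    [0.5, [0, 0, 0.7], [0, 0, 0]],
    [0.5, [0, 0, 1.3], [0, 0, 0]],
    [0.5, [0, 0, 1.3], [0, 0, 0]],
    [0.75, [0, 0, 1.3], [0, 0, 0]],
    [0.75, [0, 0, 1.3], [0, 0, 0]],
    [0.75, [0, 0, 1.3], [0, 0, 0]],
    [0.75, [0, 0, -5], [0, 0, 0]],
    [0.75, [0, 0, -20], [0, 0, 0]],
    [0.75, [0, 0, -50], [0, 0, 0]],
    [0.75, [0, 0, -90], [0, 0, 0]],
    [1, [0, 0, -108], [0, 0, 0]],
    [1, [0, 0, -108], [0, 0, 0]],
  ],
)

```text
time_s: 5.75
tcp_pos: [0.6198, -0.0418, 0.1232]
eef_rot: [-179.6, 0.1, -95.4]
contact_force: [0.1, 0.4, -1.4]
gripper_width: 0.0765
gripper_force: 0.0
```

```bash
python3 - <<'E'
from h import *
wmeas(617,-42,zmin=.016); go(442,1,120,-180)
E
```

```text
wrist 5225 px 324.0 239.0 ztop [27.2 29.4] c [618.9 -42.9] [59.3 58.8] 53.1 bench 2.2
shift [-26.1, 179.8, 0.5] rot [-0.002, 0.003, 1.477] from [618.6 -41.9 121. ] [-1.7981e+02  6.0000e-02 -9.5380e+01] t 5.8
```

Call:
carry_out(
  deltas=[
    [1, [-3, 20, 0], [0, 0, 0.1]],
    [1, [-8, 55, 0], [0, 0, 0.22]],
    [1, [-14, 95, 0], [0, 0, 0.35]],
    [1, [-19, 130, 0], [0, 0, 0.5]],
    [1, [-23, 160, 0], [0, 0, 0.63]],
    [1, [-25, 174, 0], [0, 0, 0.74]],
    [1, [-26, 180, 0], [0, 0, 0.78]],
    [1, [-26, 180, 0], [0, 0, 0.78]],
    [1, [-26, 180, 0], [0, 0, 0.78]],
  ],
)

```text
time_s: 6.7
tcp_pos: [0.4408, 0.0007, 0.1187]
eef_rot: [180.0, -0.0, -140.0]
contact_force: [0.1, -0.6, 0.2]
gripper_width: 0.0878
gripper_force: 0.0
```

```bash
python3 - <<'E'
from h import *
wmeas(442,1); go(442,1,5.5,-140)
E
```

```text
wrist 5221 px 322.0 240.0 ztop [23.2 25.5] c [440.4   1.1] [58.4 59.2] 43.6 bench -1.1
shift [-1.0, -0.4, 113.2] rot [0.0, -0.001, 0.0] from [441.1   0.7 118.7] [ 1.7999e+02 -3.0000e-02 -1.4000e+02] t 6.75
```

Call:
carry_out(
  deltas=[
    [1, [0, 0, 40], [0, 0, 0]],
    [1, [0, 0, 75], [0, 0, 0]],
    [1, [0, 0, 100], [0, 0, 0]],
    [1, [0, 0, 113], [0, 0, 0]],
    [1, [0, 0, 113], [0, 0, 0]],
    [0.5, [0, 0, 113], [0, 0, 0]],
    [0.5, [0, 0, 113], [0, 0, 0]],
    [0.5, [0, 0, 113], [0, 0, 0]],
    [0.5, [0, 0, 113], [0, 0, 0]],
    [0.5, [0, 0, 113], [0, 0, 0]],
    [0.5, [0, 0, 113], [0, 0, 0]],
  ],
)

```text
time_s: 7.85
tcp_pos: [0.4413, 0.001, 0.0067]
eef_rot: [-180.0, 0.1, -140.1]
contact_force: [-2.1, 1.9, 7.0]
gripper_width: 0.0597
gripper_force: 25.0
```

```bash
python3 - <<'E'
from h import *
go(624,30,80,-95.4)
E
```

```text
shift [-158.8, -95.0, -73.0] rot [-0.001, 0.001, -0.78] from [441.3   1.    6.7] [-1.7998e+02  7.0000e-02 -1.4006e+02] t 7.85
```

Call:
carry_out(
  deltas=[
    [0.5, [0, 0, -20], [0, 0, 0]],
    [0.5, [0, 0, -50], [0, 0, 0]],
    [0.5, [-12, -7, -70], [0, 0, -0.05]],
    [0.5, [-35, -21, -73], [0, 0, -0.15]],
    [0.5, [-65, -39, -73], [0, 0, -0.29]],
    [0.5, [-97, -58, -73], [0, 0, -0.43]],
    [0.5, [-125, -75, -73], [0, 0, -0.57]],
    [0.5, [-148, -89, -73], [0, 0, -0.69]],
    [0.5, [-157, -94, -73], [0, 0, -0.76]],
    [0.5, [-159, -95, -73], [0, 0, -0.78]],
    [0.5, [-159, -95, -73], [0, 0, -0.78]],
    [0.5, [-159, -95, -73], [0, 0, -0.78]],
  ],
)

```text
time_s: 9.05
tcp_pos: [0.6228, 0.0298, 0.079]
eef_rot: [180.0, -0.0, -95.5]
contact_force: [-0.4, 0.2, -0.8]
gripper_width: 0.0594
gripper_force: 25.0
```

```bash
python3 - <<'E'
from h import *
go(624,31,12,-95.4)
E
```

```text
shift [-1.3, -1.1, 67.0] rot [0.001, -0.0, -0.001] from [622.8  29.8  79. ] [ 1.7996e+02 -1.0000e-02 -9.5480e+01] t 9.05
```

Call:
carry_out(
  deltas=[
    [0.5, [-1, -1, 25], [0, 0, 0]],
    [0.5, [-1, -1, 45], [0, 0, 0]],
    [0.5, [-1, -1, 57], [0, 0, 0]],
    [0.5, [-1, -1, 63], [0, 0, 0]],
    [0.5, [-1, -1, 66], [0, 0, 0]],
    [0.5, [-1, -1, 67.5], [0, 0, 0]],
    [0.5, [-1, -1, 68.5], [0, 0, 0]],
    [0.5, [-1, -1, 68.5], [0, 0, 0]],
    [0.5, [-1, -1, 68.5], [0, 0, 0]],
  ],
)

```text
time_s: 9.95
tcp_pos: [0.6252, 0.0309, 0.0111]
eef_rot: [-180.0, 0.0, -95.4]
contact_force: [0.4, 0.7, -1.4]
gripper_width: 0.0595
gripper_force: 25.0
```

Call:
carry_out(
  deltas=[
    [0.75, [0, 0, 0], [0, 0, 0]],
    [0.75, [0, 0, 0], [0, 0, 0]],
    [0.75, [0, 0, 0], [0, 0, 0]],
    [0.75, [0, 0, -7], [0, 0, 0]],
    [0.75, [0, 0, -22], [0, 0, 0]],
    [0.75, [0, 0, -52], [0, 0, 0]],
    [0.75, [0, 0, -92], [0, 0, 0]],
    [1, [0, 0, -109], [0, 0, 0]],
    [1, [0, 0, -109], [0, 0, 0]],
  ],
)

```text
time_s: 10.85
tcp_pos: [0.6269, 0.0313, 0.1238]
eef_rot: [-179.6, 0.1, -95.4]
contact_force: [0.6, -0.2, -0.3]
gripper_width: 0.0763
gripper_force: 0.0
```

```bash
python3 - <<'E'
from h import *
wmeas(624,31,zmin=.016); go(457.5,144,120,-150)
E
```

```text
wrist 5236 px 324.0 237.0 ztop [27.2 29.5] c [622.8  26.1] [68.4 59. ] 48.0 bench 2.5
shift [-96.6, 178.1, 1.2] rot [-0.002, 0.003, 0.953] from [625.7  31.1 121.7] [-1.7981e+02  9.0000e-02 -9.5390e+01] t 10.9
```

Call:
carry_out(
  deltas=[
    [1, [-10, 18, 0], [0, 0, 0.1]],
    [1, [-28, 52, 0], [0, 0, 0.24]],
    [1, [-48, 89, 0], [0, 0, 0.38]],
    [1, [-68, 125, 0], [0, 0, 0.52]],
    [1, [-84, 155, 0], [0, 0, 0.66]],
    [1, [-94, 173, 0], [0, 0, 0.8]],
    [1, [-97, 178, 0], [0, 0, 0.9]],
    [1, [-97, 178, 0], [0, 0, 0.95]],
    [1, [-97, 178, 0], [0, 0, 0.95]],
    [1, [-97, 178, 0], [0, 0, 0.95]],
  ],
)

```text
time_s: 11.9
tcp_pos: [0.4564, 0.1438, 0.1191]
eef_rot: [-180.0, -0.1, -149.7]
contact_force: [-0.2, -1.3, -0.6]
gripper_width: 0.088
gripper_force: 0.0
```

```bash
python3 - <<'E'
from h import *
wmeas(457.5,144,zmin=.008); go(457.5,144,3,-150)
E
```

```text
wrist 2413 px 325.0 239.0 ztop [28.5 33.6] c [454.4 146.6] [39.1 40.8] 37.6 bench -1.1
shift [-1.0, -0.3, 116.1] rot [-0.0, -0.001, 0.004] from [456.6 143.8 119.1] [-1.7999e+02 -5.0000e-02 -1.4974e+02] t 11.95
```

Call:
carry_out(
  deltas=[
    [1, [0, 2, 40], [0, 0, 0]],
    [1, [0, 2, 75], [0, 0, 0]],
    [1, [0, 2, 102], [0, 0, 0]],
    [1, [0, 2, 115], [0, 0, 0]],
    [1, [0, 2, 116], [0, 0, 0]],
    [0.3, [0, 2, 116], [0, 0, 0]],
    [0.3, [0, 2, 116], [0, 0, 0]],
    [0.3, [0, 2, 116], [0, 0, 0]],
    [0.3, [0, 2, 116], [0, 0, 0]],
    [0.3, [0, 2, 116], [0, 0, 0]],
    [0.3, [0, 2, 116], [0, 0, 0]],
    [0.3, [0, 2, 116], [0, 0, 0]],
  ],
)

```text
time_s: 13.15
tcp_pos: [0.4558, 0.1459, 0.0038]
eef_rot: [180.0, 0.0, -149.8]
contact_force: [-1.2, 0.3, 3.4]
gripper_width: 0.0395
gripper_force: 25.0
```

```bash
python3 - <<'E'
from h import *
go(597,-215,100,-180)
E
```

```text
shift [59.4, -383.0, -96.3] rot [0.0, 0.0, 0.527] from [455.8 145.9   3.8] [ 1.8000e+02  2.0000e-02 -1.4981e+02] t 13.15
```

Call:
carry_out(
  deltas=[
    [0.3, [0, 0, -20], [0, 0, 0]],
    [0.3, [0, 0, -55], [0, 0, 0]],
    [0.3, [3, -20, -85], [0, 0, 0]],
    [0.3, [9, -58, -96], [0, 0, 0]],
    [0.3, [16, -102, -96], [0, 0, 0]],
    [0.3, [23, -148, -96], [0, 0, 0]],
    [0.3, [30, -194, -96], [0, 0, 0]],
    [0.3, [37, -240, -96], [0, 0, 0]],
    [0.3, [44, -286, -96], [0, 0, 0]],
    [0.3, [51, -330, -96], [0, 0, 0]],
    [0.3, [56, -362, -96], [0, 0, 0]],
    [0.3, [59, -380, -96], [0, 0, 0]],
  ],
)

```text
time_s: 14.35
tcp_pos: [0.596, -0.2148, 0.0988]
eef_rot: [180.0, -0.1, -149.9]
contact_force: [0.1, 0.0, -1.1]
gripper_width: 0.0391
gripper_force: 25.0
```

Call:
carry_out(
  deltas=[
    [0.3, [0, -3, 0], [0, 0, 0]],
    [0.3, [0, -3, 25], [0, 0, 0]],
    [0.3, [0, -3, 55], [0, 0, 0]],
    [0.3, [0, -3, 73], [0, 0, 0]],
    [0.3, [0, -3, 82], [0, 0, 0]],
    [0.3, [0, -3, 86], [0, 0, 0]],
    [0.3, [0, -3, 88], [0, 0, 0]],
    [0.3, [0, -3, 88], [0, 0, 0]],
  ],
)

```text
time_s: 15.15
tcp_pos: [0.5978, -0.2147, 0.0123]
eef_rot: [-180.0, 0.0, -149.8]
contact_force: [0.4, 1.0, -0.6]
gripper_width: 0.0394
gripper_force: 25.0
```

Call:
carry_out(
  deltas=[
    [0.3, [0, 0, 2], [0, 0, 0]],
    [0.3, [0, 0, 3.5], [0, 0, 0]],
    [0.3, [0, 0, 4.2], [0, 0, 0]],
    [0.3, [0, 0, 4.2], [0, 0, 0]],
    [0.6, [0, 0, 4.2], [0, 0, 0]],
    [0.6, [0, 0, 4.2], [0, 0, 0]],
    [0.6, [0, 0, 4.2], [0, 0, 0]],
    [0.6, [0, 0, -5], [0, 0, 0]],
    [0.6, [0, 0, -25], [0, 0, 0]],
    [0.6, [0, 0, -60], [0, 0, 0]],
    [1, [0, 0, -95], [0, 0, 0]],
    [1, [0, 0, -107], [0, 0, 0]],
  ],
)

```text
time_s: 16.35
tcp_pos: [0.5994, -0.2154, 0.1234]
eef_rot: [-179.8, 0.3, -149.8]
contact_force: [0.3, 0.3, 0.4]
gripper_width: 0.0639
gripper_force: 0.0
```

```bash
python3 - <<'E'
from h import *
wmeas(597,-215,zmin=.014); go(428,-147.5,120,-179.5)
E
```

```text
wrist 2408 px 323.0 236.0 ztop [32.5 37.5] c [ 597.3 -215.4] [39.7 39.9] 59.6 bench 2.9
shift [114.1, 145.0, 2.6] rot [-0.003, 0.006, 0.519] from [ 599.6 -215.4  123.9] [-179.74    0.3  -149.78] t 16.4
```

Call:
carry_out(
  deltas=[
    [1, [12, 15, 0], [0, 0, 0.08]],
    [1, [34, 43, 1], [0, 0, 0.2]],
    [1, [60, 77, 2], [0, 0, 0.32]],
    [1, [85, 108, 3], [0, 0, 0.44]],
    [1, [105, 133, 3], [0, 0.003, 0.5]],
    [1, [112, 143, 3], [0, 0.005, 0.52]],
    [1, [114, 145, 3], [0, 0.005, 0.52]],
    [1, [114, 145, 3], [0, 0.005, 0.52]],
  ],
)

```text
time_s: 17.2
tcp_pos: [0.4262, -0.1468, 0.1158]
eef_rot: [-179.9, -0.2, -179.5]
contact_force: [0.1, -0.3, 0.6]
gripper_width: 0.0879
gripper_force: 0.0
```

```bash
python3 - <<'E'
from h import *
wmeas(428,-147.5,rad=60); go(428,-147.5,6,-179.5)
E
```

```text
wrist 4244 px 322.0 238.0 ztop [18.  26.8] c [ 426.6 -146.4] [79.4 29.7] 0.1 bench -1.0
shift [-1.8, -0.4, 109.7] rot [-0.001, -0.004, -0.001] from [ 426.6 -146.9  115.7] [-179.92   -0.24 -179.55] t 17.25
```

Call:
carry_out(
  deltas=[
    [1, [0, 0, 40], [0, -0.004, 0]],
    [1, [0, 0, 75], [0, -0.004, 0]],
    [1, [0, 0, 100], [0, -0.004, 0]],
    [1, [0, 0, 111], [0, -0.004, 0]],
    [1, [0, 0, 112], [0, -0.004, 0]],
    [0.2, [0, 0, 112], [0, -0.004, 0]],
    [0.2, [0, 0, 112], [0, -0.004, 0]],
    [0.2, [0, 0, 112], [0, -0.004, 0]],
    [0.2, [0, 0, 112], [0, -0.004, 0]],
    [0.2, [0, 0, 112], [0, -0.004, 0]],
    [0.2, [0, 0, 112], [0, -0.004, 0]],
    [0.2, [0, 0, 112], [0, -0.004, 0]],
  ],
)

```text
time_s: 18.45
tcp_pos: [0.4254, -0.147, 0.0037]
eef_rot: [-179.9, -0.0, -179.6]
contact_force: [-0.7, -0.9, -0.6]
gripper_width: 0.0372
gripper_force: 0.0
```

```bash
python3 - <<'E'
from h import *
go(592.5,176,100,176)
E
```

```text
shift [-169.2, 321.7, -96.7] rot [-0.001, -0.0, 0.077] from [ 425.4 -147.     3.7] [-1.7993e+02 -2.0000e-02 -1.7961e+02] t 18.45
```

Call:
carry_out(
  deltas=[
    [0.2, [0, 0, 0], [0, 0, 0]],
    [0.2, [0, 0, 0], [0, 0, 0]],
    [0.2, [0, 0, 0], [0, 0, 0]],
    [0.2, [0, 0, -20], [0, 0, 0]],
    [0.2, [0, 0, -55], [0, 0, 0]],
    [0.2, [-9, 18, -85], [0, 0, 0]],
    [0.2, [-29, 55, -97], [0, 0, 0.02]],
    [0.2, [-50, 96, -97], [0, 0, 0.03]],
    [0.2, [-71, 136, -97], [0, 0, 0.04]],
    [0.2, [-92, 176, -97], [0, 0, 0.05]],
    [0.2, [-113, 216, -97], [0, 0, 0.06]],
    [0.2, [-134, 256, -97], [0, 0, 0.07]],
  ],
)

```text
time_s: 19.65
tcp_pos: [0.558, 0.1118, 0.0999]
eef_rot: [-179.9, -0.1, 176.4]
contact_force: [-0.1, -1.2, -1.2]
gripper_width: 0.0299
gripper_force: 25.0
```

```bash
python3 - <<'E'
from h import *
go(591.5,176,14,176)
E
```

```text
shift [-29.5, 66.4, 85.8] rot [-0.001, -0.001, 0.006] from [558.  111.8  99.9] [-1.7991e+02 -6.0000e-02  1.7636e+02] t 19.65
```

Call:
carry_out(
  deltas=[
    [0.2, [-15, 35, 0], [0, 0, 0.006]],
    [0.2, [-26, 58, 0], [0, 0, 0.006]],
    [0.2, [-30, 66, 5], [0, 0, 0.006]],
    [0.2, [-30, 66, 30], [0, 0, 0.006]],
    [0.2, [-30, 66, 60], [0, 0, 0.006]],
    [0.2, [-30, 66, 77], [0, 0, 0.006]],
    [0.2, [-30, 66, 84], [0, 0, 0.006]],
    [0.2, [-30, 66, 87], [0, 0, 0.006]],
    [0.2, [-30, 66, 88], [0, 0, 0.006]],
    [0.2, [-30, 66, 88], [0, 0, 0.006]],
  ],
)

```text
time_s: 20.65
tcp_pos: [0.5922, 0.174, 0.0129]
eef_rot: [-180.0, 0.0, 176.0]
contact_force: [-0.4, 0.4, -0.7]
gripper_width: 0.0302
gripper_force: 25.0
```

Call:
carry_out(
  deltas=[
    [0.2, [0, 3, 0], [0, 0, 0]],
    [0.2, [0, 5, 0], [0, 0, 0]],
    [0.2, [0, 5, 2], [0, 0, 0]],
    [0.2, [0, 5, 4], [0, 0, 0]],
    [0.2, [0, 5, 5], [0, 0, 0]],
    [0.2, [0, 5, 5], [0, 0, 0]],
    [0.42, [0, 5, 5], [0, 0, 0]],
    [0.42, [0, 5, 5], [0, 0, 0]],
    [0.42, [0, 5, 5], [0, 0, 0]],
    [0.42, [0, 5, -5], [0, 0, 0]],
    [0.42, [0, 5, -25], [0, 0, 0]],
    [0.42, [0, 5, -60], [0, 0, 0]],
  ],
)

```text
time_s: 21.85
tcp_pos: [0.5907, 0.1781, 0.0711]
eef_rot: [-179.8, -0.2, 176.0]
contact_force: [0.3, 0.8, -0.1]
gripper_width: 0.0368
gripper_force: 0.0
```

```bash
python3 - <<'E'
from h import *
go(453,282,120,114.5);go(453,282,120,-65.5)
E
```

```text
shift [144.8, 93.9, -48.6] rot [-0.006, -0.002, 1.074] from [590.7 178.1  71.1] [-179.78   -0.25  176.02] t 21.85
shift [144.8, 93.9, -48.6] rot [0.002, -0.007, -2.068] from [590.7 178.1  71.1] [-179.78   -0.25  176.02] t 21.85
```

Call:
carry_out(
  deltas=[
    [0.42, [0, 0, -25], [0, 0, -0.1]],
    [0.6, [15, 10, -45], [0, 0, -0.24]],
    [0.8, [40, 26, -49], [0, 0, -0.38]],
    [1, [70, 45, -49], [0, 0, -0.52]],
    [1, [100, 65, -49], [0, 0, -0.66]],
    [1, [125, 81, -49], [0, 0, -0.8]],
    [1, [140, 91, -49], [0, 0, -0.94]],
    [1, [145, 94, -49], [0, 0, -1.08]],
    [1, [145, 94, -49], [0, 0, -1.22]],
    [1, [145, 94, -49], [0, 0, -1.36]],
    [1, [145, 94, -49], [0, 0, -1.5]],
    [1, [145, 94, -49], [0, 0, -1.64]],
  ],
)

```text
time_s: 23.05
tcp_pos: [0.454, 0.2829, 0.1217]
eef_rot: [180.0, -0.0, -89.7]
contact_force: [0.0, 0.3, -0.3]
gripper_width: 0.0874
gripper_force: 0.0
```

Call:
carry_out(
  deltas=[
    [1, [0, 0, 0], [0, 0, -0.14]],
    [1, [0, 0, 0], [0, 0, -0.28]],
    [1, [0, 0, 0], [0, 0, -0.4]],
    [1, [0, 0, 0], [0, 0, -0.428]],
    [1, [0, 0, 0], [0, 0, -0.428]],
    [1, [0, 0, 0], [0, 0, -0.428]],
  ],
)

```text
time_s: 23.65
tcp_pos: [0.454, 0.2828, 0.1213]
eef_rot: [179.9, -0.0, -65.6]
contact_force: [-0.1, 0.8, -0.7]
gripper_width: 0.0875
gripper_force: 0.0
```

```bash
python3 - <<'E'
from h import *
wmeas(453,282,rad=60); go(453,282,4,-65.5)
p,d,c=cap('top'); save('t2',cv2.resize(p[140:330,190:450],None,fx=3,fy=3))
E
```

```text
wrist 4117 px 324.0 239.0 ztop [17.9 26.7] c [452.2 282.8] [29.6 79.2] 23.8 bench -1.1
shift [0.2, 1.1, 117.2] rot [0.001, -0.001, -0.002] from [454.  282.8 121.2] [ 1.7994e+02 -4.0000e-02 -6.5610e+01] t 23.7
```

View pics/t2.png

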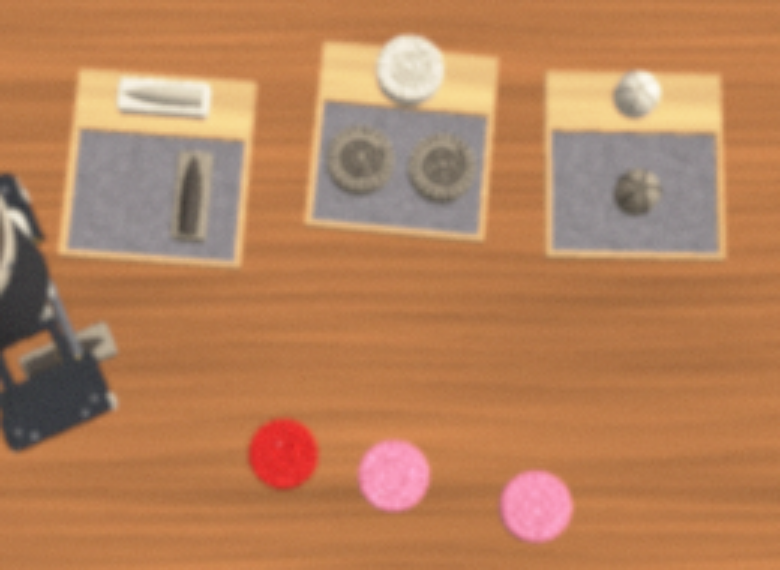

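The crop shows both ammonites side by side at (360,160) and (441,168), the urchin at (637,191) and belemnite b at (193,197), each in its own tray. Now gripping belemnite a.

Call:
carry_out(
  deltas=[
    [1, [0, 1, 40], [0, 0, 0]],
    [1, [0, 1, 75], [0, 0, 0]],
    [1, [0, 1, 102], [0, 0, 0]],
    [1, [0, 1, 116], [0, 0, 0]],
    [1, [0, 1, 117], [0, 0, 0]],
    [0.2, [0, 1, 117], [0, 0, 0]],
    [0.2, [0, 1, 117], [0, 0, 0]],
    [0.2, [0, 1, 117], [0, 0, 0]],
    [0.2, [0, 1, 117], [0, 0, 0]],
    [0.2, [0, 1, 117], [0, 0, 0]],
    [0.2, [0, 1, 117], [0, 0, 0]],
    [0.2, [0, 1, 117], [0, 0, 0]],
  ],
)

```text
time_s: 24.95
tcp_pos: [0.453, 0.2823, 0.0041]
eef_rot: [179.9, -0.0, -65.5]
contact_force: [-0.3, 0.7, 1.0]
gripper_width: 0.0373
gripper_force: 0.0
```

Call:
carry_out(
  deltas=[
    [0.2, [0, 0, 0], [0, 0, 0]],
    [0.2, [0, 0, 0], [0, 0, 0]],
    [0.2, [0, 0, 0], [0, 0, 0]],
    [0.2, [0, 0, -20], [0, 0, 0]],
    [0.2, [0, 0, -55], [0, 0, 0]],
    [0.2, [0, 0, -85], [0, 0, 0]],
    [0.2, [0, 0, -97], [0, 0, 0]],
    [0.2, [0, 0, -97], [0, 0, 0]],
  ],
)

```text
time_s: 25.75
tcp_pos: [0.4537, 0.2832, 0.1025]
eef_rot: [-179.9, 0.0, -65.5]
contact_force: [0.1, -0.4, -1.1]
gripper_width: 0.0299
gripper_force: 25.0
```

```bash
python3 - <<'E'
from h import *
go(597,246,100,-4)
E
```

```text
shift [93.3, -114.9, 2.7] rot [-0.002, -0.0, -1.073] from [453.7 283.2 102.5] [-1.7989e+02  4.0000e-02 -6.5470e+01] t 25.75
```

Call:
carry_out(
  deltas=[
    [0.2, [5, -6, 0], [0, 0, -0.06]],
    [0.2, [16, -20, 0], [0, 0, -0.18]],
    [0.2, [32, -39, 0], [0, 0, -0.32]],
    [0.2, [48, -59, 0], [0, 0, -0.46]],
    [0.2, [64, -79, 0], [0, 0, -0.6]],
    [0.2, [78, -96, 0], [0, 0, -0.74]],
    [0.2, [88, -108, 0], [0, 0, -0.88]],
    [0.2, [93, -114, 0], [0, 0, -1.0]],
    [0.2, [94, -114, 0], [0, 0, -1.06]],
    [0.2, [94, -114, 0], [0, 0, -1.075]],
    [0.2, [94, -114, 0], [0, 0, -1.075]],
    [0.2, [94, -114, 0], [0, 0, -1.075]],
  ],
)

```text
time_s: 26.95
tcp_pos: [0.5953, 0.2441, 0.1001]
eef_rot: [179.9, 0.1, -4.0]
contact_force: [-0.8, -0.4, -2.2]
gripper_width: 0.0298
gripper_force: 25.0
```

```bash
python3 - <<'E'
from h import *
go(596,244,8.5,-4)
E
```

```text
shift [0.9, -0.1, 91.6] rot [0.002, 0.002, 0.001] from [595.3 244.1 100.1] [ 1.7988e+02  9.0000e-02 -3.9600e+00] t 26.95
```

Call:
carry_out(
  deltas=[
    [0.2, [0, 0, 25], [0, 0, 0]],
    [0.2, [0, 0, 55], [0, 0, 0]],
    [0.2, [0, 0, 75], [0, 0, 0]],
    [0.2, [0, 0, 84], [0, 0, 0]],
    [0.2, [0, 0, 88], [0, 0, 0]],
    [0.2, [0, 0, 90], [0, 0, 0]],
    [0.2, [0, 0, 90], [0, 0, 0]],
    [0.2, [0, 0, 90], [0, 0, 0]],
  ],
)

```text
time_s: 27.75
tcp_pos: [0.5963, 0.2445, 0.012]
eef_rot: [180.0, -0.0, -3.9]
contact_force: [0.8, 0.2, -0.7]
gripper_width: 0.0301
gripper_force: 25.0
```

Call:
carry_out(
  deltas=[
    [0.2, [0, 0, 2], [0, 0, 0]],
    [0.2, [0, 0, 3.4], [0, 0, 0]],
    [0.2, [0, 0, 4], [0, 0, 0]],
    [0.2, [0, 0, 4], [0, 0, 0]],
    [0.42, [0, 0, 4], [0, 0, 0]],
    [0.42, [0, 0, 4], [0, 0, 0]],
    [0.42, [0, 0, 4], [0, 0, 0]],
    [0.42, [0, 0, -5], [0, 0, 0]],
    [0.42, [0, 0, -25], [0, 0, 0]],
    [0.42, [0, 0, -60], [0, 0, 0]],
    [0.42, [0, 0, -105], [0, 0, 0]],
    [0.42, [0, 0, -130], [0, 0, 0]],
  ],
)

```text
time_s: 28.95
tcp_pos: [0.5972, 0.2448, 0.1454]
eef_rot: [-179.9, -0.2, -3.9]
contact_force: [0.2, 1.1, 0.4]
gripper_width: 0.0371
gripper_force: 0.0
```

Call:
carry_out(
  deltas=[
    [0.42, [-45, 0, -20], [0, 0, 0]],
    [0.42, [-90, 0, -40], [0, 0, 0]],
    [0.42, [-130, 0, -50], [0, 0, 0]],
    [0.42, [-150, 0, -50], [0, 0, 0]],
    [0.42, [-150, 0, -50], [0, 0, 0]],
  ],
)

```text
time_s: 29.45
tcp_pos: [0.4442, 0.2545, 0.1928]
eef_rot: [-179.9, -0.0, -3.8]
contact_force: [2.0, 1.4, -0.1]
gripper_width: 0.0368
gripper_force: 0.0
```

```bash
python3 - <<'E'
from m import *
p,d,c=cap('scene'); meas('scene',.016); save('s2',cv2.resize(p[190:370,150:470],None,fx=2.4,fy=2.4))
cap('top'); meas('top',.016)
E
```

```text
scene 368 px 293.0 205.0 ztop 0.0290 rect c [347.8   3.7] size [60.1 60.9] ang 48.8 hsv [170. 102. 247.]
scene 369 px 331.0 204.0 ztop 0.0296 rect c [367.2  96. ] size [59.7 58.8] ang 23.6 hsv [  2. 215. 228.]
scene 346 px 244.0 205.0 ztop 0.0295 rect c [ 326.1 -117.9] size [58.5 51.8] ang 89.5 hsv [170. 103. 247.]
scene 1899 px 503.0 237.0 ztop 0.0352 rect c [556.4 465.2] size [173.8  74.3] ang 2.4 hsv [135.   9. 117.]
scene 413 px 418.0 265.0 ztop 0.0338 rect c [596.1 244. ] size [32.1 81.1] ang 83.8 hsv [ 17.  58. 152.]
scene 417 px 390.0 270.0 ztop 0.0338 rect c [595.1 178.9] size [30.2 80.6] ang 85.9 hsv [ 17.  58. 151.]
scene 569 px 328.0 292.0 ztop 0.0327 rect c [626.9  30.5] size [58.7 59.2] ang 82.0 hsv [ 17.  58. 146.]
scene 569 px 295.0 295.0 ztop 0.0328 rect c [619.4 -41.5] size [56.  60.8] ang 78.7 hsv [ 17.  58. 145.]
scene 575 px 414.0 298.0 ztop 0.0414 rect c [676.1 208.8] size [89.2 43.7] ang 85.6 hsv [ 21.  38. 227.]
scene 278 px 214.0 301.0 ztop 0.0404 rect c [ 598.4 -214.6] size [36.4 38.5] ang 19.3 hsv [ 17.   56.  143.5]
scene 713 px 316.0 326.0 ztop 0.0407 rect
[... 1047 characters left out ...]
c [618.2 -45.5] size [56.4 58.1] ang 88.7 hsv [ 17.  49. 144.]
top 336 px 229.0 204.0 ztop 0.0329 rect c [594.7 240.9] size [30.4 81.3] ang 85.8 hsv [ 17.   49.  138.5]
top 334 px 254.0 204.0 ztop 0.0320 rect c [593.5 175.5] size [30.  78.7] ang 85.1 hsv [ 17.  48. 140.]
top 181 px 403.0 203.0 ztop 0.0396 rect c [ 595.4 -217.7] size [38.2 36.3] ang 73.3 hsv [ 17.  49. 129.]
top 428 px 284.0 290.0 ztop 0.0285 rect c [366.8  94.1] size [56.3 58.5] ang 89.5 hsv [  1.  205.  225.5]
top 431 px 321.0 298.0 ztop 0.0282 rect c [ 3.484e+02 -2.000e-01] size [56.2 58.7] ang 89.7 hsv [170.  97. 247.]
top 398 px 369.0 307.0 ztop 0.0281 rect c [ 325.  -121.2] size [59.4 48.2] ang 89.6 hsv [170.  98. 247.]
```

View pics/s2.png

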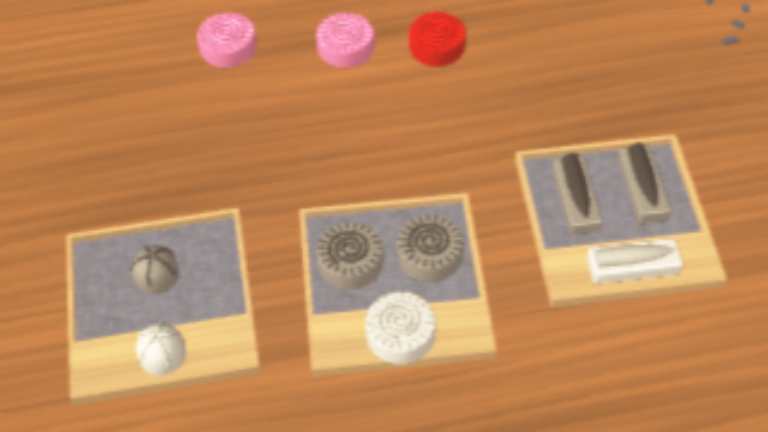

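The picture shows all five fossils flat and right side up in their trays: urchin (155,268), ammonites (350,252) and (430,243), belemnites (577,190) and (645,180). The decoys, cup and slab haven't moved, and the gripper is clear.

```bash
python3 -c "
from plant import r
print(abs(r.get_state()['qd']).max()); print(r.close_job())"
```

```text
1.750351173279148
the job is handed in; nothing more can be done
None
```

The job is handed in after about 30 s of robot time: all five fossils lie flat, right side up and side by side in their matching trays, and the decoys, brush cup and slate slab were not touched.

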